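Refit the drive cog on a tilted tumbler and lock it with its retaining clip

TASK

The polishing tumbler on the jeweller's bench has its bowl off: put its drive cog back on the tilted spindle, nose outward, turning it until the master spline lets it drop fully home on the shoulder. Then push the open retaining clip sideways into the spindle groove just above the cog's nose until it snaps in and seats, and leave both in place, let go. Do not disturb the other tools and things lying on the bench.

Things in the scene. Friction and masses are not known exactly. Their poses are not given: they have to be found in the camera images.
- spindle: Steel spindle, 24 mm thick, square out of the tumbler's sloping deck, so it leans 32 degrees from vertical (at yaw 0 towards the robot). A worm drive holds it from turning. Origin on its axis in the deck plane; z along the axis, outward; x to the middle of the master spline. Along z, mm: bearing boss 0-10, shoulder flange 10-18, splines 18-30, plain 30-45, groove 45-53, plain end 53-68.
- shoulder (a point): On the spindle axis at spindle z = 18 mm: top of the 40 mm wide shoulder flange, where the seated cog's underside rests. Above it four splines 12 mm high reach 16 mm from the axis: the master on +x is 10 mm wide, the others on +y, -x, -y are 5 mm wide. Axes as the spindle.
- groove (a point): On the spindle axis at spindle z = 48.5 mm: where clip_centre lies when the clip is seated. The groove is 18 mm in diameter; its lower flank lies at z = 45.2, just below the seated cog's nose face (z = 46); its upper flank, z = 53, tapers out to the 24 mm end at z = 54.5. Axes as the spindle.
- spindle_end (a point): Centre of the spindle's end face, spindle z = 68 mm; the end is chamfered 3.5 mm. A dark dot on the face, 5.5 mm off centre, lies over the master spline. Axes as the spindle.
- cog: Aluminium drive cog, 8 blunt lobes, 72 mm over the lobes, 28 mm high, 0.1 to 0.16 kg, flat on the bench, nose up. Origin at the centre of its underside; z up through the nose; x to its master slot. Lobed body z 0-14 mm. Bore 26 mm, in the body with four slots 35.6 mm across: master slot 12.6 mm wide on +x, the others 7.6 mm, so it passes the splines one way only, free by about 4 degrees.
- cog_nose (a point): Centre of the cog's nose face, 28 mm above the cog's origin. The nose is plain round, 33 mm outside, 14 mm high (cog z 14-28): the place to grip. A dark drilled hole in the body, 22.5 mm from the axis, marks the master slot. Held up by the spline ends, unturned, the cog's underside is at spindle z = 30 mm and the nose hides the groove.
- clip: Open retaining clip of blackened spring steel, flat, 5 mm thick, 41 mm long, 31 mm wide, on the bench block. Origin at the centre of its seat circle (19.6 mm), on the underside; z up; x out of the open mouth. Two springy prongs end at x = 11 mm; the mouth is 22 mm wide at the tips and narrows to 15.6 mm at x = 5 mm, so it snaps over the groove at a 5 to 12 N push. Either face may be up.
- clip_centre (a point): Centre of the clip's seat circle at half its thickness (2.5 mm above the clip's origin).
- clip_tail (a point): Middle of the clip's square tail, 20 mm behind clip_centre towards -x: grip here, across its two sides. The tail is 28 mm wide (y -14 to 14 mm) and reaches from x = -30 to -9.5 mm. Squeezing the prongs instead keeps the mouth from opening.
- bench_block: Square polished steel block 66 x 66 x 18 mm on the bench, fixed; the clip lies on it. Origin at the centre of its underside.
- tumbler: The grey wedge-shaped tumbler base, fixed on the bench, 240 mm deep (x), 220 mm wide (y). Origin at the centre of its underside; at yaw 0 its low front (55 mm high) faces the robot and its deck rises at 32 degrees to 205 mm at the back. The spindle stands at the middle of the deck, 130 mm above the bench.
- pliers: Bystander: black-handled pliers about 140 mm long, lying on the bench in front of the tumbler, 12 mm high.
- copper_blank: Bystander: copper disc 28 mm wide, 5 mm thick, flat on the bench in front of the tumbler.
- copper_blank2: Bystander: copper disc 22 mm wide, 5 mm thick, flat on the bench in front of the tumbler.
- file: Bystander: wood-handled file 255 mm long, 22 mm high, lying on the bench to the right.
- hammer: Bystander: hammer 240 mm long, lying on the bench to the left.
- flux_jar: Bystander: lidded jar 52 mm wide, 62 mm high, standing on the bench to the left.
- punch_stand: Bystander: fixed wooden stand 100 x 75 mm with upright steel punches, 120 mm high, to the right.

How it is judged (in metres and radians):
On the way, in this order (a step that is already met when the one before it is completed fails the run):
1. the cog is on the spindle, fully home on the shoulder (z of cog in the frame of spindle between 0.014 and 0.021 m and x of cog in the frame of spindle between -0.003 and 0.003 m and y of cog in the frame of spindle between -0.003 and 0.003 m and angle between the z axis of cog and the z axis of spindle, either way round below 0.12 rad and z of cog_nose in the frame of spindle above 0.04 m), for 0.2 s.
2. the clip is seated in the groove (distance between clip_centre and groove below 0.004 m and angle between the z axis of clip and the z axis of spindle, either way round below 0.2 rad), for 0.2 s.
At the end, for the whole second after the job is handed in: The cog is on the spindle nose outward, its underside within 3 mm of the shoulder (spindle z below 21 mm), centred within 3 mm and square within 7 degrees; the clip's centre is within 4 mm of the groove point and the clip lies square to the spindle within 11 degrees; both are released and at rest (all of step 1 and all of step 2 and linear speed of each of clip, cog below 0.02 m/s); the robot touches nothing.
It fails at once if a bystander on the bench is moved more than 25 mm (distance of any of pliers, copper_blank, copper_blank2, file, hammer, flux_jar from where it was at the start of the episode above 0.025 m).
It also fails if it takes over 64 s, if anything falls off the work surface, if the arm or the gripper's body presses on something with over 40 N, if the wrist force passes 120 N, or if a joint passes its speed limit or range.

ROBOT

A 6-joint arm with a two-finger parallel gripper is mounted at the origin on the work surface. World frame = base frame: x ahead of the robot, y to its left, z up, the work surface at z = 0. Lengths are in m, angles in degrees, forces in N, time in s.
With the tool pointing down it reaches from about 0.325 to 0.875 m from the base axis. Payload 4.4 kg.
Tool frame: the origin (TCP) lies at the very end of the fingers, on their centre line; the grasp point (between the pads) lies 19 mm behind it; z points along the fingers, y is the line along which they close (so a half turn about z gives the same grasp; the last joint's range is limited). The gripper opens to 85 mm and grips with 20 to 120 N. Pads are 22 mm wide; open, the fingers measure 114 mm over their backs; the gripper's body (76 mm by 85 mm) begins 54 mm behind the grasp point. The pads swing forward as they close: fully open they stand 13 mm farther back than shut.
Start: joints at [62.71, 11.837, 88.321, -0, 79.842, -8.623], TCP at [0.184, 0.545, 0.231] pointing down, gripper open.
Joint ranges: [-156.59, 156.59], [-49.26, 127.26], [12.9, 141.05], [-63.56, 243.56], [4.71, 150.69], [-161.64, 161.64]. Speed limits (degrees/s): [159.86, 159.86, 180, 180, 180, 180].

INTERFACE

Orientations are given as a 3x3 rotation matrix whose columns are the frame's x, y, z axes.
In Python, from plant import env, hand, planner, imaging gives the robot as it stands. Calls block until the motion is done:
- env.move_ptp(position, orientation): joint-space move of the TCP to a pose.
- env.servo_line(position, velocity=0.15, rotation=None, guard=None): straight line of the TCP; rotation=None keeps the orientation; velocity is the mean speed in m/s. With guard (N) it stops when the force on the tool has changed by that much, and returns True; else False.
- env.goto_joints(angles): joint-space move.
- hand.let_go() and hand.clamp(force=None): open the fingers fully, or close them until they stop; force is the grip in N (None keeps the last).
- env.hold(seconds).
- planner.solve_ik(position, orientation): joint angles nearest the present ones, or None.
- env.read_state(): the state.
- imaging.grab_frame(name): name is "scene" or "top" or "wrist"; returns (picture, depth): 480x640x3 uint8, red, green, blue; 480x640 float32, m along the optical axis (not along the pixel's ray), 0 where there is no reading.
- imaging.camera_model(name): a dict with "K" (3x3 intrinsics, pixels), "k1" (the pictures are not rectified: a ray, as slopes to the right and down, at radius r is drawn at 1 + k1 r^2 times it, then the intrinsics apply), "xyz" and "attitude" of the camera in the world; the wrist camera has in their place "T_tool_cam" (4x4, takes a point from camera to tool coordinates, whose origin is the TCP and whose axes are the flange's). Camera axes: x right, y down, z forward; pixel columns grow to the right and rows downward; lengths in m; the calibration is good to about 2 mm. A picture is of the moment at which its call begins: read the wrist's pose just before it. camera_model takes no time and is no camera call.
A pose or a line that the arm cannot do raises env.IKError and nothing moves.
- env.sign_off(): hands the job in; it is judged then, once.
The state is a dict: "time": time; "q": joint angles; "joint_velocities": joint speeds; "joint_efforts": joint torques, N m; "tcp_pos": TCP position; "tool_rot": TCP orientation; "contact_force": force on the tool from outside, world axes, zero at the start; "ft_torque": the same for the moment, N m; "width": finger opening in m; "finger_force": force on a finger pad.
Only numpy, scipy, OpenCV 4.12 (cv2) and the standard library are available. Lean on these libraries where they do the work, as an engineer would, in place of code of your own. Each camera call takes 0.05 s, during which the arm holds its last target. There are 200 camera calls.

## Working session

There is one attempt and no reset: what is moved stays moved. The work goes in short steps, each a Python script; the robot and the scene stay as the last script left them, time stands still between calls to the robot, and variables do not carry over. Pictures are saved under pics/ and viewed, at most 10 in all, crops included, and the job is handed in when it is done.

```bash
ls; mkdir -p pics; python3 - <<'E'
from plant import env, hand, planner, imaging
import cv2,numpy as np
for n in ("scene","top"):
    p,d=imaging.grab_frame(n); cv2.imwrite(f"pics/{n}0.png",p[:,:,::-1]); np.savez(f"{n}0.npz",p=p,d=d)
    print(n,imaging.camera_model(n))
print(imaging.camera_model("wrist")); s=env.read_state(); print(s)
E
```

```text
pics
scene {'K': array([[489.99146536,   0.        , 315.98492581],
       [  0.        , 489.99146536, 237.45773556],
       [  0.        ,   0.        ,   1.        ]]), 'k1': -0.03002809465053942, 'xyz': array([ 1.04052974, -0.3331746 ,  1.0976643 ]), 'attitude': array([[ 0.52229439,  0.71974382, -0.45735916],
       [ 0.85276482, -0.44028233,  0.28096911],
       [ 0.00085862, -0.53676839, -0.84372919]])}
top {'K': array([[601.80631497,   0.        , 316.71499003],
       [  0.        , 601.80631497, 241.44363104],
       [  0.        ,   0.        ,   1.        ]]), 'k1': -0.0987537272114112, 'xyz': array([0.35907556, 0.00195211, 1.50172381]), 'attitude': array([[ 0.01971401, -0.99497625,  0.09815104],
       [-0.9996103 , -0.02155552, -0.017737  ],
       [ 0.01976359, -0.09776313, -0.99501345]])}
{'K': array([[378.26829546,   0.        , 324.68015139],
       [  0.        , 378.26829546, 237.63827784],
       [  0.        ,   0.        ,   1.        ]]), 'k1': -0.06623622039532229, 'T_tool_cam': array([[ 8.68018681e-04, -9.61387853e-01, -2.75195643e-01,
         6.97683604e-02
[... 372 characters left out ...]
e+01, -8.62262888e+00]), 'joint_velocities': array([ 0.09304915, -0.17567872, -0.14922772, -0.06393925,  0.02566327,
       -0.00422953]), 'joint_efforts': array([-1.32995057e-03, -3.84092689e+01, -2.92548931e+01, -4.12502868e-04,
        4.90025923e-03,  9.90914828e-06]), 'tcp_pos': array([0.18371601, 0.54411568, 0.23019252]), 'tool_rot': array([[-9.47389652e-01,  3.20080913e-01, -1.02773222e-03],
       [ 3.20082366e-01,  9.47387745e-01, -1.93362898e-03],
       [ 3.54743184e-04, -2.16085905e-03, -9.99997602e-01]]), 'contact_force': array([-0.02855498, -0.1147631 ,  0.35581848]), 'ft_torque': array([-0.03194695,  0.03670254,  0.01239404]), 'finger_force': 0.0, 'width': 0.08500738236105725}
```

View pics/top0.png

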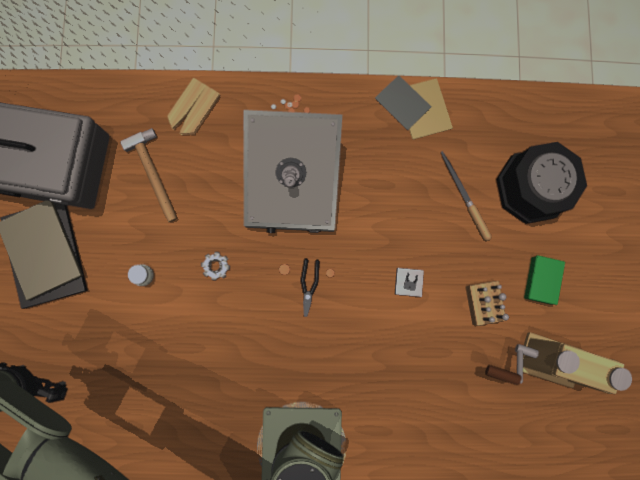

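View pics/scene0.png

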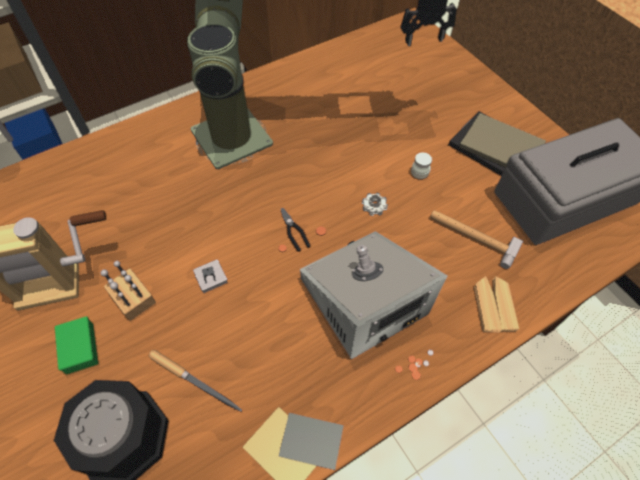

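Top view: cog at about (215,266), clip block at (409,282), spindle end at about (291,172), and pliers at (310,285) between them. The scene view agrees. Next: coarse positions.

```bash
cat > h.py <<'E'
import numpy as np, cv2
from plant import env, hand, planner, imaging
from scipy.spatial.transform import Rotation as R
def cam(name, state=None):
    m=imaging.camera_model(name)
    T=np.eye(4)
    if name=="wrist":
        W=np.eye(4); W[:3,:3]=state["tool_rot"]; W[:3,3]=state["tcp_pos"]; T=W@m["T_tool_cam"]
    else: T[:3,:3]=m["attitude"]; T[:3,3]=m["xyz"]
    return m["K"],np.array([m["k1"],0,0,0.]),T
def rays(c,uv):
    n=cv2.undistortPoints(np.float64(uv).reshape(-1,1,2),c[0],c[1])[:,0]
    return np.c_[n,np.ones(len(n))]
def cloud(c,d):   # HxWx3 world points
    v,u=np.mgrid[:480,:640]; r=rays(c,np.c_[u.ravel(),v.ravel()])
    P=(r*d.reshape(-1,1))@c[2][:3,:3].T+c[2][:3,3]
    return np.where(d[...,None]>0,P.reshape(480,640,3),np.nan)
def onplane(c,uv,p0,n):
    r=rays(c,uv)@c[2][:3,:3].T; o=c[2][:3,3]
    return o+r*(((p0-o)@n)/(r@n))[:,None]
def proj(c,P):
    Ti=np.linalg.inv(c[2]); 
    return cv2.projectPoints(np.float64(P).reshape(-1,1,3),cv2.Rodrigues(Ti[:3,:3])[0],Ti[:3,3],c[0],c[1])[0][:,0]
def snap(tag):
    s=env.read_state(); p,d=imaging.grab_frame("wrist")
    cv2.imwrite(f"pics/{tag}.png",p[:,:,::-1]); np.savez(f"{tag}.npz",p=p,d=d,tool_rot=s["tool_rot"],tcp_pos=s["tcp_pos"])
def load(tag):
    z=np.load(tag+".npz"); c=cam("wrist",z); return z["p"],z["d"],c,cloud(c,z["d"])
def toolR(zdir,xdir):
    z=np.array(zdir,float);z/=np.linalg.norm(z);x=np.array(xdir,float);x-=x@z*z;x/=np.linalg.norm(x)
    return np.c_[x,np.cross(z,x),z]
E
python3 - <<'E'
from h import *
z=np.load("top0.npz"); c=cam("top"); P=cloud(c,z["d"])
for n,(u,v) in dict(cog=(215,266),cogside=(206,266),block=(401,272),clip=(410,288),sp=(291,172),sp2=(290,178),deck1=(260,150),deck2=(325,210),deck3=(325,150),bench=(350,330),jar=(138,274)).items(): print(n,P[v,u].round(4))
# deck plane
reg=np.r_[P[128:150,258:330].reshape(-1,3),P[200:215,258:325].reshape(-1,3)]; reg=reg[np.isfinite(reg).all(1)]
m=np.median(reg,0); 
U,S,V=np.linalg.svd(reg-reg.mean(0),full_matrices=False); n=V[2]*np.sign(V[2][2]); print("deck n",n,np.degrees(np.arccos(n[2])),np.degrees(np.arctan2(-n[1],-n[0])),"rms",S[2]/len(reg)**.5, reg.mean(0))
print("bench z", np.nanmedian(P[320:345,330:400,2]))
E
```

```text
cog [0.4399 0.2274 0.0036]
cogside [0.4387 0.2477 0.0169]
block [ 0.4336 -0.234   0.0233]
clip [ 0.3947 -0.2572  0.0201]
sp [0.6486 0.0395 0.1588]
sp2 [0.6286 0.0405 0.1888]
deck1 [0.6983 0.1115 0.1582]
deck2 [ 0.5752 -0.0417  0.0796]
deck3 [ 0.6995 -0.0365  0.1671]
bench [ 0.2883 -0.1117 -0.    ]
jar [0.4137 0.4061 0.0529]
deck n [-0.53009991  0.01285413  0.84783775] 32.022735242734015 -1.3890651219949377 rms 0.002766080054199478 [0.66724143 0.03720633 0.13862098]
bench z -0.0012447926871446136
```

```bash
python3 - <<'E'
from h import *
n=np.array([-.53,.0129,.8478])
D=[0,0,-1]
V=dict(cog=([.4355,.228,.13],toolR(D,[-1,0,0])),spin=(np.array([.632,.04,.189])+.08*n,toolR(-n,[-.848,0,-.53])),clip=([.41,-.243,.13],toolR(D,[-1,0,0])))
for k,(p,r) in V.items():
    q=planner.solve_ik(p,r); print(k,q)
    q=planner.solve_ik(p,toolR(r[:,2],r[:,0]@R.from_rotvec(0*r[:,2]).as_matrix()))
for k,(p,r) in V.items():
    if k=="spin": env.move_ptp([.5,.1,.3],toolR(D,[-1,0,0]))
    if k=="clip": env.move_ptp([.5,-.1,.3],toolR(D,[-1,0,0]))
    env.move_ptp(p,r); env.hold(.2); snap(k)
print(env.read_state()["time"], env.read_state()["q"])
ims=[cv2.imread(f"pics/{k}.png") for k in V]
cv2.imwrite("pics/three.png",np.vstack([np.hstack([ims[0][60:360,120:520],ims[2][60:360,120:520]]),np.hstack([ims[1][60:360,120:520]]*1+[np.zeros((300,400,3),np.uint8)])]))
E
```

```text
cog [ 1.75343456e+01  8.13828400e+00  1.05580952e+02 -2.54444375e-14
  6.62807645e+01 -7.24656544e+01]
spin [ -5.61602046  -5.94042847 109.73426346   3.20359683  44.30181252
 -97.05751466]
clip [-4.10745810e+01  6.36216607e+00  1.07600508e+02 -2.54444375e-14
  6.60373260e+01 -1.31074581e+02]
5.7167 [-4.09731108e+01  6.29853159e+00  1.07510380e+02  7.34082266e-03
  6.60446813e+01 -1.31065554e+02]
```

View pics/three.png

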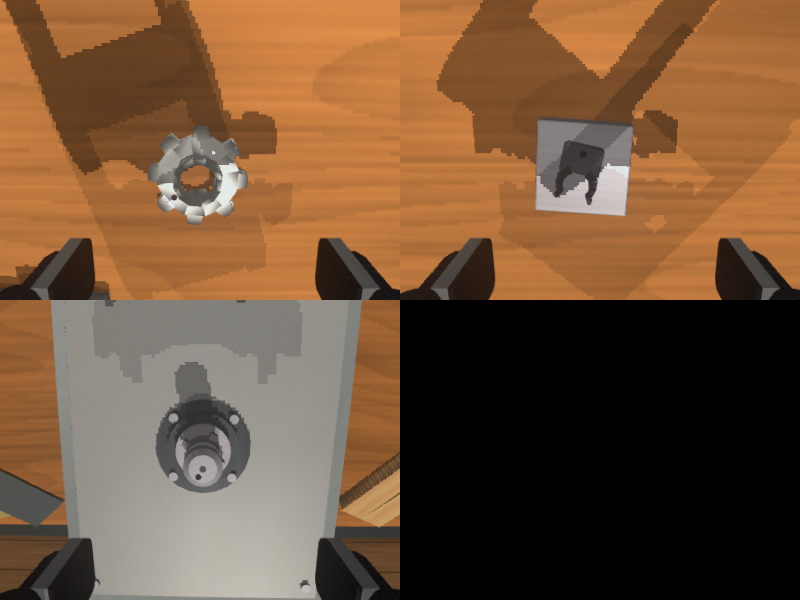

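```bash
python3 - <<'E'
import cv2,numpy as np
def cr(k,u,v,w,h,s): return cv2.resize(cv2.imread(f"pics/{k}.png")[v:v+h,u:u+w],None,fx=s,fy=s,interpolation=cv2.INTER_CUBIC)
a=cr("cog",258,176,120,120,3); 
b=cr("clip",250,174,120,120,3)
c=np.hstack([cr("spin",265,150,80,120,3), cr("spin",290,195,60,60,6)])
m=np.zeros((600,800,3),np.uint8)
# cog top-left 3x300..., use 300px each
a=cr("cog",258,176,120,100,3.3); b=cr("clip",250,174,120,100,3.3)
c=cr("spin",270,150,110,110,2.7); d=cr("spin",295,200,60,45,6.5)
for im,(x,y) in ((a,(0,0)),(b,(400,0)),(c,(0,332)),(d,(400,300+8))):
    h,w=im.shape[:2]; h=min(h,600-y); w=min(w,800-x); m[y:y+h,x:x+w]=im[:h,:w]
cv2.imwrite("pics/zoom.png",m)
E
```

```text
(no output)
```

View pics/zoom.png

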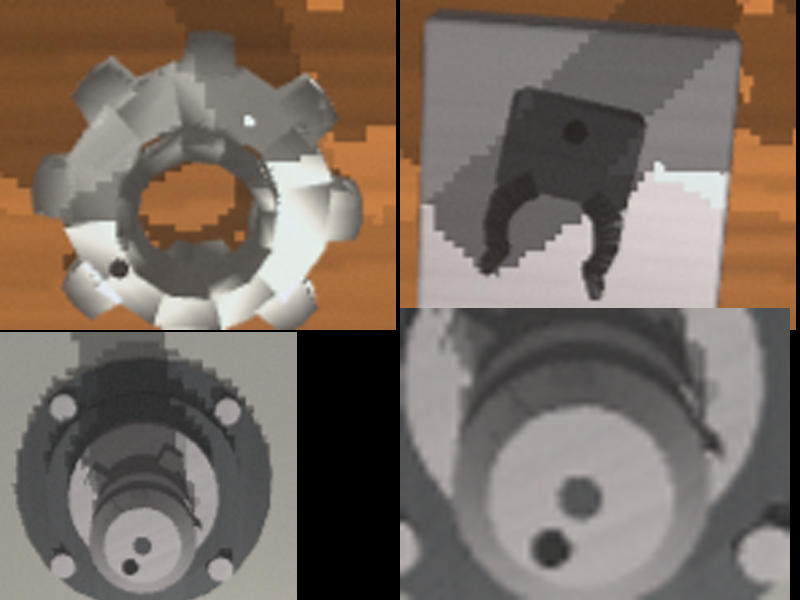

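```bash
python3 - <<'E'
from h import *
from scipy.optimize import least_squares
n=np.array([-.53,.0129,.8478]); n/=np.linalg.norm(n)
# cog
p,d,c,P=load("cog")
Z=np.array([0,0,1.])
b0=np.nanmedian(P[300:340,280:360,2]); print("bench z",b0)
near=np.hypot(P[...,0]-.4355,P[...,1]-.228)<.06
m=near&(P[...,2]>.006+b0); 
top=near&(P[...,2]>.023+b0)
def circ(q):
    f=lambda x:np.hypot(q[:,0]-x[0],q[:,1]-x[1])-x[2]
    r=least_squares(f,[q[:,0].mean(),q[:,1].mean(),.015],loss="soft_l1",f_scale=.001);return r.x
print("top n",top.sum(),"z",np.median(P[top][:,2]),"circ mean r (13-16.5)",circ(P[top]))
cc=circ(P[top])
hole=onplane(c,[[258+118/3.3,176+268/3.3]],np.array([0,0,.014]),Z)[0]
print("hole",hole,"r",np.linalg.norm(hole[:2]-cc[:2]),"ang",np.degrees(np.arctan2(*(hole[:2]-cc[:2])[::-1])))
# lobes from the body points: angular harmonic 8 of radius>29mm
q=P[m]; r=np.hypot(*(q[:,:2]-cc[:2]).T); a=np.arctan2(q[:,1]-cc[1],q[:,0]-cc[0])
s=(r>.031)&(r<.038)
print("lobe n",s.sum(),"phase mod45",np.degrees(np.angle(np.exp(8j*a[s]).sum())/8), abs(np.exp(8j*a[s]).mean()),"lobe centre",circ(q[s]))
# hole subpixel
# clip
p,d,c,P=load("clip")
uv=np.array([[575,132],[488,268],[597,293],[517,90],[645,120]],float); uv=np.c_[250+(uv[:,0]-400)/3.3,174+uv[:,1]/3.3]
W=onplane(c,uv,np.array([0,0,.023]),Z); print("clip",W.round(4))
t=W[1:3].mean(0)-W[0]; print("ang",np.degrees(np.arctan2(t[1],t[0])),"hole-tip",np.linalg.norm(t),"tips w",np.linalg.norm(W[1]-W[2]),"tail w",np.linalg.norm(W[3]-W[4]),"edge ang",np.degrees(np.arctan2(*(W[4]-W[3])[[1,0]]))-90,"tail mid edge",W[3:5].mean(0),"len",np.linalg.norm(W[1:3].mean(0)-W[3:5].mean(0)))
print("clip depth z",np.nanmedian(P[205:222,288:300,2]), "block z",np.nanmedian(P[180:200,258:270,2]))
# spindle
p,d,c,P=load("spin"); 
reg=np.r_[P[150:300,200:260].reshape(-1,3),P[150:300,375:430].reshape(-1,3)];reg=reg[np.isfinite(reg).all(1)]
U,S,V=np.linalg.svd(reg-reg.mean(0),full_matrices=False); n2=V[2]*np.sign(V[2][2]); print("deck n",n2,reg.mean(0))
o=np.array([reg.mean(0)]);
e=onplane(c,[[322.7,229.2],[318.2,236.9]],o[0]+.068*n2,n2); print("end",e,np.linalg.norm(e[0]-e[1]))
print("end depth height",np.nanmedian((P[224:236,315:330]-o[0])@n2))
bo=np.array([[63,405],[229,408],[63,566],[220,569]],float);bo=np.c_[270+bo[:,0]/2.7,150+(bo[:,1]-332)/2.7]
B=onplane(c,bo,o[0]+.01*n2,n2).mean(0); w=e[0]-B; print("bolt centre",B,"axis perp err mm",1e3*(w-(w@n2)*n2))
# next views
for s in (1,-1):
    z=-n; y=np.array([.848,0,.53])*s; y-=y@z*z; y/=np.linalg.norm(y); Rc=np.c_[np.cross(y,z),y,z]
    T=np.eye(4);T[:3,:3]=Rc;T[:3,3]=e[0]+.17*n
    W=T@np.linalg.inv(imaging.camera_model("wrist")["T_tool_cam"]); print(planner.solve_ik(W[:3,3],W[:3,:3]))
E
```

```text
bench z 0.0001830693013486484
top n 49115 z 0.2103916007936036 circ mean r (13-16.5) [0.5528266  0.22840448 0.1357478 ]
hole [0.45446391 0.20630762 0.014     ] r 0.10081413703954052 ang -167.33888078398468<stdin>:21: RuntimeWarning: Mean of empty slice.
  ret = ret.dtype.type(ret / rcount)
<stdin>:13: RuntimeWarning: Mean of empty slice.
Traceback (most recent call last):
ValueError: Initial guess is outside of provided bounds
```

```bash
cat > m.py <<'E'
from h import *
from scipy.optimize import least_squares
def circ(q,r0):
    f=lambda x:np.hypot(q[:,0]-x[0],q[:,1]-x[1])-x[2]
    return least_squares(f,[q[:,0].mean(),q[:,1].mean(),r0],loss="soft_l1",f_scale=.001).x
n=np.array([-.53,.0129,.8478]); n/=np.linalg.norm(n)
p,d,c,P=load("cog")
Z=np.array([0,0,1.])
print("depth pct",np.percentile(d,[0,5,25,50,75,95]))
box=np.zeros((480,640),bool); box[170:300,250:390]=1
top=box&(P[...,2]>.023)&(P[...,2]<.034)
print("top n",top.sum(),"z",np.median(P[top][:,2]))
cc=circ(P[top],.015); print("circ",cc)
hole=onplane(c,[[258+118/3.3,176+268/3.3]],np.array([0,0,.014]),Z)[0]
print("hole",hole,"r",np.linalg.norm(hole[:2]-cc[:2]),"ang",np.degrees(np.arctan2(*(hole[:2]-cc[:2])[::-1])))
m=box&(P[...,2]>.006)&(P[...,2]<.02)
q=P[m]; r=np.hypot(*(q[:,:2]-cc[:2]).T); a=np.arctan2(q[:,1]-cc[1],q[:,0]-cc[0])
s=(r>.031)&(r<.038)
if s.sum(): print("lobe n",s.sum(),"phase mod45",np.degrees(np.angle(np.exp(8j*a[s]).sum())/8), abs(np.exp(8j*a[s]).mean()),"lobe centre",circ(q[s],.034))
p,d,c,P=load("clip")
uv=np.array([[575,132],[488,268],[597,293],[517,90],[645,120]],float); uv=np.c_[250+(uv[:,0]-400)/3.3,174+uv[:,1]/3.3]
W=onplane(c,uv,np.array([0,0,.023]),Z); print("clip",W.round(4))
t=W[1:3].mean(0)-W[0]; print("ang",np.degrees(np.arctan2(t[1],t[0])),"hole-tip",np.linalg.norm(t),"tips w",np.linalg.norm(W[1]-W[2]),"tail w",np.linalg.norm(W[3]-W[4]),"edge ang",np.degrees(np.arctan2(*(W[4]-W[3])[[1,0]]))-90,"tail mid edge",W[3:5].mean(0),"len",np.linalg.norm(W[1:3].mean(0)-W[3:5].mean(0)))
print("clip depth z",np.nanmedian(P[205:222,288:300,2]), "block z",np.nanmedian(P[180:200,258:270,2]))
p,d,c,P=load("spin"); 
reg=np.r_[P[150:300,200:260].reshape(-1,3),P[150:300,375:430].reshape(-1,3)];reg=reg[np.isfinite(reg).all(1)]
U,S,V=np.linalg.svd(reg-reg.mean(0),full_matrices=False); n2=V[2]*np.sign(V[2][2]); print("deck n",n2,reg.mean(0))
o=reg.mean(0)
e=onplane(c,[[322.7,229.2],[318.2,236.9]],o+.068*n2,n2); print("end",e,np.linalg.norm(e[0]-e[1]))
print("end depth height",np.nanmedian((P[224:236,315:330]-o)@n2))
bo=np.array([[63,405],[229,408],[63,566],[220,569]],float);bo=np.c_[270+bo[:,0]/2.7,150+(bo[:,1]-332)/2.7]
B=onplane(c,bo,o+.01*n2,n2).mean(0); w=e[0]-B; print("bolt centre",B,"axis perp err mm",1e3*(w-(w@n2)*n2))
for s in (1,-1):
    z=-n; y=np.array([.848,0,.53])*s; y-=y@z*z; y/=np.linalg.norm(y); Rc=np.c_[np.cross(y,z),y,z]
    T=np.eye(4);T[:3,:3]=Rc;T[:3,3]=e[0]+.17*n
    W=T@np.linalg.inv(imaging.camera_model("wrist")["T_tool_cam"]); print(W[:3,3],planner.solve_ik(W[:3,3],W[:3,:3]))
E
python3 m.py
```

```text
depth pct [0.         0.06828699 0.23988535 0.25986812 0.2853544  0.31190644]
top n 842 z 0.027828301228650945
circ [0.43900022 0.22336801 0.01471643]
hole [0.45446391 0.20630762 0.014     ] r 0.02302569706299999 ang -47.810559979609415
lobe n 868 phase mod45 -4.653168851422573 0.723513449241134 lobe centre [0.43907053 0.22335953 0.03338083]
clip [[ 0.3971 -0.2581  0.023 ]
 [ 0.4267 -0.277   0.023 ]
 [ 0.4322 -0.2539  0.023 ]
 [ 0.3884 -0.2698  0.023 ]
 [ 0.3946 -0.2437  0.023 ]]
ang -12.76091311236643 hole-tip 0.03314933839714765 tips w 0.023755256386229946 tail w 0.02681578840874158 edge ang -13.298776519604132 tail mid edge [ 0.39149301 -0.25678716  0.023     ] len 0.038946200722912445
clip depth z 0.022953578327686103 block z 0.017947723718589048
deck n [-0.5290921   0.01543253  0.84842406] [0.66637252 0.02989784 0.13941505]
end [[0.61751808 0.03939315 0.18892445]
 [0.62149488 0.03673309 0.19145283]] 0.005411430384688458
end depth height 0.06630668327231913
bolt centre [0.64754161 0.03874091 0.13929747] axis perp err mm [ 0.66381356 -0.24284645  0.41838305]
[0.63390112 0.03969457 0.2153885 ] [ -4.50728468  10.03028124  93.91025592   0.66728232  60.01158173
 -94.41198743]
[0.58655005 0.03944672 0.18579087] [ -7.00843688  -4.40496692 125.56685588  22.16717331  11.86780494
  63.40916574]
```

Cog fits check out: nose z is 27.8 mm, the hole is at 23.0 mm against 22.5 mm nominal, and both circle fits agree on (0.439, 0.2234). The deck tilt is 32°, and the end-face dot sits 5.4 mm off centre. In the close-up the cog hole is at zoom (118,268) and the clip mouth points away from the robot at -13°. Next: one view down the spindle axis, then grip the cog.

```bash
cat >> h.py <<'E'
yaw=np.radians(-1.53); t=np.radians(32)
N=np.array([-np.sin(t)*np.cos(yaw),-np.sin(t)*np.sin(yaw),np.cos(t)])
LAT=np.array([-np.sin(yaw),np.cos(yaw),0]); UP=np.cross(LAT,N)
D=[0,0,-1.]
def Rz(a): return R.from_euler("z",a,degrees=True).as_matrix()
DECK=np.c_[UP,LAT,N]
E
python3 - <<'E'
from h import *
e=np.array([.61752,.03939,.18892])
z=-N; y=UP; Rc=np.c_[np.cross(y,z),y,z]
T=np.eye(4);T[:3,:3]=Rc;T[:3,3]=e+.17*N
W=T@np.linalg.inv(imaging.camera_model("wrist")["T_tool_cam"])
env.move_ptp([.5,-.1,.3],toolR(D,[-1,0,0])); env.move_ptp(W[:3,3],W[:3,:3]); env.hold(.2); snap("axis")
p,d,c,P=load("axis")
print("proj end",proj(c,[e]))
cv2.imwrite("pics/axisz.png",cv2.resize(cv2.imread("pics/axis.png")[170:310,240:400],None,fx=4,fy=4,interpolation=cv2.INTER_CUBIC))
# cog
cx=np.array([.439,.2234,0]); phi=170
Rt=toolR(D,Rz(phi)[:,0])
env.servo_line(env.read_state()["tcp_pos"]+.06*N,.3)
env.move_ptp(cx+[0,0,.13],Rt)
env.servo_line(cx+[0,0,.0165],.12,guard=15); print("z",env.read_state()["tcp_pos"])
hand.clamp(50); s=env.read_state(); print("width",s["width"],s["tcp_pos"],s["contact_force"])
env.servo_line(cx+[0,0,.14],.2); s=env.read_state(); print(s["width"],s["finger_force"],s["time"])
E
```

```text
proj end [[327.86485788 235.14960319]]
z [0.43989148 0.22359111 0.01724522]
width 0.0307024617497361 [0.4394659  0.22360875 0.01722818] [-2.15073476  0.47159647  5.87695158]
0.03064126952706629 49.530695038379804 11.6083
```

View pics/axisz.png

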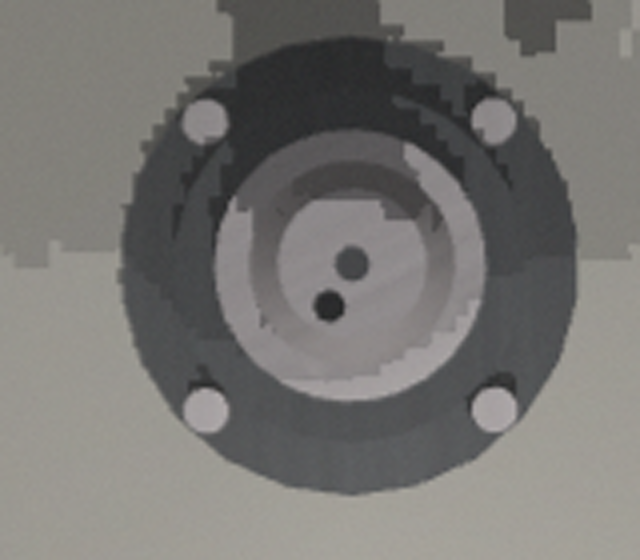

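The axis view shows the end dot at zoom (352,263) and the master dot at (329,306), so the master spline is at -28° from uphill. The bolt circle is concentric with the spindle, so the axis is good. The cog is gripped. Next: insert it with a force guard.

```bash
cat >> h.py <<'E'
END=np.array([.61752,.03939,.18892])+.0001*UP
O=END-.068*N
AS=-28.3; AC=-49.0
RG=toolR(D,Rz(170)[:,0]); PG=np.array([.4395,.2236,.0172])-np.array([.439,.2234,0])
def cogpose(z,da=0,dx=0,dy=0):  # TCP pose for cog underside at spindle z; da deg about N; dx,dy along UP,LAT
    Rs=DECK@Rz(AS+da); A=Rs@Rz(AC).T
    return O+z*N+dx*UP+dy*LAT+A@PG, A@RG
def cogz():  # where cog is in deck frame, from encoders
    s=env.read_state(); A=s["tool_rot"]@RG.T
    return DECK.T@(s["tcp_pos"]-A@PG-O)*1e3, DECK.T@s["contact_force"], s["time"]
E
python3 - <<'E'
from h import *
np.set_printoptions(precision=2,suppress=True)
p,r=cogpose(.13); print(planner.solve_ik(p,r))
env.servo_line([.44,.2234,.26],.3); env.move_ptp(p,r)
p,r=cogpose(.085); env.servo_line(p,.15,rotation=r); env.hold(.2); print(cogz())
f0=cogz()[1]
for z in (.055,.0315):
    p,r=cogpose(z); print(z,env.servo_line(p,.05,rotation=r,guard=10),*cogz())
E
```

```text
[  -5.77   -7.75  111.39    3.21   44.48 -106.59]
(array([ 1.19,  0.32, 85.98]), array([-0.54,  0.53, -1.47]), 13.7)
0.055 False [-0.08 -0.01 54.81] [-0.39  0.3  -0.42] 14.45
0.0315 False [-0.02  0.03 31.23] [-1.68 -0.92 -0.62] 15.0667
```

Clean entry with almost no force. Continue to the shoulder.

```bash
python3 - <<'E'
from h import *
np.set_printoptions(precision=2,suppress=True)
for z in (.025,.0165):
    p,r=cogpose(z); print(z,env.servo_line(p,.03,rotation=r,guard=10),*cogz())
E
```

```text
0.025 False [ 0.07  0.01 24.88] [-1.54 -0.87 -1.34] 15.4333
0.0165 True [-0.05 -0.05 16.3 ] [ 0.29 -0.76  4.39] 15.7917
```

```bash
python3 - <<'E'
from h import *
np.set_printoptions(precision=2,suppress=True)
hand.let_go(); env.hold(.2); print(cogz())
p,r=cogpose(.085); env.servo_line(p,.2,rotation=r)
p,r=cogpose(.13); env.servo_line(p,.25,rotation=toolR(-N,-UP)); env.hold(.2); snap("seated")
p,d,c,P=load("seated"); print(proj(c,[END,O+.046*N]))
Q=(P-O)@DECK; rr=np.hypot(Q[...,0],Q[...,1])
for a,b in ((0,.008),(.014,.016),(.022,.034),(.05,.08)): 
    m=(rr>a)&(rr<b)&(Q[...,2]<.08)&(Q[...,2]>-.01); print(a,b,m.sum(),np.nanpercentile(Q[m][:,2]*1e3,[10,50,90]))
u,v=proj(c,[O+.046*N])[0].astype(int)
cv2.imwrite("pics/seatz.png",cv2.resize(cv2.imread("pics/seated.png")[v-60:v+60,u-80:u+80],None,fx=4,fy=4,interpolation=cv2.INTER_CUBIC))
E
```

```text
(array([-2.85,  0.04, 15.48]), array([-0.46,  0.23,  1.05]), 16.575)
[[324.15 251.26]
 [324.19 241.19]]
0 0.008 504 [65.8  66.62 67.37]
0.014 0.016 286 [43.58 44.47 45.35]
0.022 0.034 3629 [ 4.   30.36 31.34]
0.05 0.08 19240 [-0.84  0.06  0.94]
```

View pics/seatz.png

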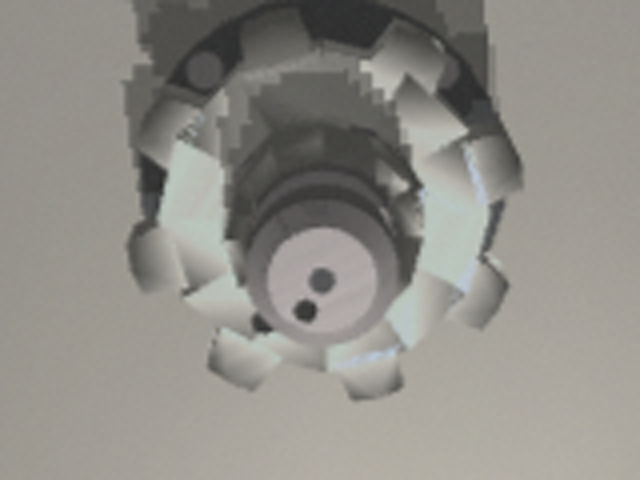

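The picture shows the cog home with its nose well below the groove. Depth puts the end face 22.15 mm above the nose (22 expected), so my spindle z datum was 1.4 mm high, which matches the contact at encoder z = 16.4. Next: the clip.

```bash
cat >> h.py <<'E'
O=O-.0014*N
AK=-13.1; KX=Rz(AK)[:,0]; KC=np.array([.4197,-.2633,.0205]); TAIL=KC-.020*KX
E
python3 - <<'E'
from h import *
np.set_printoptions(precision=4,suppress=True)
Rt=toolR(D,-KX)
p=TAIL*[1,1,0]
env.servo_line(env.read_state()["tcp_pos"]+.05*N,.3)
env.move_ptp([.5,-.12,.28],Rt); env.move_ptp(p+[0,0,.09],Rt)
env.servo_line(p+[0,0,.0177],.1,guard=12); env.hold(.2); print(env.read_state()["tcp_pos"]-p)
hand.clamp(70); env.hold(.2); s=env.read_state(); np.savez("grasp.npz",p=s["tcp_pos"],R=s["tool_rot"]); print("w",s["width"],s["tcp_pos"]-p,s["contact_force"])
env.servo_line(p+[0,0,.12],.15); env.hold(.2); s=env.read_state(); print(s["width"],s["finger_force"],s["time"])
snap("held"); pi,d,c,P=load("held")
Q=(P-s["tcp_pos"])@s["tool_rot"]*1e3   # tool coords mm
m=(abs(Q[...,0]+12)<30)&(abs(Q[...,1])<13)&(abs(Q[...,2])<12); print(m.sum())
q=Q[m]; print("pct xyz",np.percentile(q,[2,50,98],axis=0)); print("plane z=a x+b y+c",np.linalg.lstsq(np.c_[q[:,:2],np.ones(len(q))],q[:,2],rcond=None)[0])
pr=proj(c,[s["tcp_pos"]])[0].astype(int); print(pr)
u,v=pr; v=min(v,480-70)
cv2.imwrite("pics/heldz.png",cv2.resize(cv2.imread("pics/held.png")[v-100:v+70,u-100:u+100],None,fx=3,fy=3,interpolation=cv2.INTER_CUBIC))
for z,dd in ((.10,.05),(.0492,.05),(.0492,0)):
    print(planner.solve_ik(O+z*N-(dd+.02)*UP,toolR(-N,-UP)))
E
```

```text
[ 0.0006 -0.0005  0.0185]
w 0.02522773045094116 [ 0.0003 -0.0003  0.0182] [-0.6984 -0.1421  5.8623]
0.024916559993917283 68.79839876666665 22.575
4316
pct xyz [[-28.2392 -12.7497  -8.7435]
 [ -2.407   -0.0324  -4.8276]
 [  9.7899  12.3566  -0.9263]]
plane z=a x+b y+c [ 0.0055  0.0009 -4.7743]
[325 304]
[ -6.2201  -6.402  120.3856   4.4232  34.1821 -97.6413]
[ -5.9004   1.5399 118.9839   4.9936  27.6406 -98.1345]
[ -5.4772   4.1246 112.3981   3.9919  31.6005 -96.7504]
```

View pics/heldz.png

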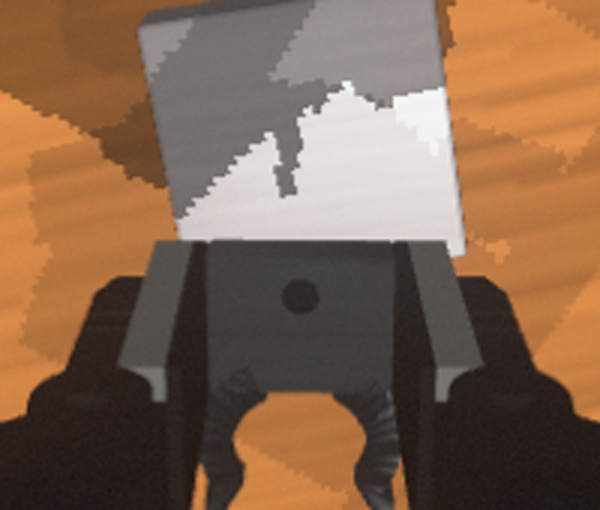

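The clip is held flat and square in the pads, with its mouth clear at the bottom of the image. Its top face is at tool z = -4.8 mm, as expected, and the tail end is at tool x = +10 mm. Now insert it.

```bash
cat >> h.py <<'E'
RI=toolR(-N,-UP)
def cliptcp(z,d,l=0): return O+z*N-(d+.020)*UP+l*LAT-.0023*N
def clipz():
    s=env.read_state(); r=s["tool_rot"]
    return DECK.T@(s["tcp_pos"]-.020*r[:,0]-.0023*r[:,2]-O)*1e3, DECK.T@s["contact_force"], s["time"]
E
python3 - <<'E'
from h import *
np.set_printoptions(precision=2,suppress=True)
env.servo_line(env.read_state()["tcp_pos"]+[0.03,0.05,.12],.3)
env.move_ptp(cliptcp(.11,.06),RI)
env.servo_line(cliptcp(.0492,.045),.15,rotation=RI); env.hold(.3); print(clipz())
E
```

```text
(array([-44.45,  -0.02,  49.93]), array([-0.51,  0.09, -0.1 ]), 25.1417)
```

```bash
python3 - <<'E'
from h import *
np.set_printoptions(precision=2,suppress=True)
z=.0485
env.servo_line(cliptcp(z,.020),.05,rotation=RI,guard=8); env.hold(.2); print(clipz())
for d in (.012,.006,.002,-.0015):
    g=env.servo_line(cliptcp(z,d),.03,rotation=RI,guard=25); print(d,g,*clipz())
    if g: break
E
```

```text
(array([-20.64,   0.04,  48.34]), array([ 0.39, -0.63,  0.44]), 25.9917)
0.012 False [-11.49  -0.03  48.6 ] [-0.33  0.05  0.11] 26.4083
0.006 False [-8.14  0.21 47.99] [-3.76 -0.83  2.65] 26.7583
0.002 False [-3.63  0.17 48.15] [-1.48  0.36  0.06] 27.0417
-0.0015 False [ 0.35  0.11 48.12] [-5.72  0.25  1.9 ] 27.3083
```

```bash
python3 - <<'E'
from h import *
np.set_printoptions(precision=2,suppress=True)
env.hold(.3); print(clipz())
hand.let_go(); env.hold(.2)
env.servo_line(cliptcp(.075,0.005),.1,rotation=RI); env.servo_line(cliptcp(.14,-.02),.25,rotation=RI); env.hold(.3)
snap("done"); p,d,c,P=load("done")
Q=(P-O)@DECK*1e3
m=(abs(Q[...,0]+21)<6)&(abs(Q[...,1])<10)&(Q[...,2]>44)&(Q[...,2]<60); q=Q[m]; print(m.sum(),np.percentile(q,[3,50,97],axis=0),np.linalg.lstsq(np.c_[q[:,:2],np.ones(len(q))],q[:,2],rcond=None)[0])
m=(abs(Q[...,1])<10)&(Q[...,2]>49)&(Q[...,2]<56)&(Q[...,0]<-5); print("tail end x (-30)",np.percentile(Q[m][:,0],[1,2,5]))
m=(np.hypot(Q[...,0],Q[...,1])<34)&(np.hypot(Q[...,0],Q[...,1])>22)&(Q[...,2]>20)&(Q[...,2]<40); print("body top (32)",np.median(Q[m][:,2]))
u,v=proj(c,[O+.05*N])[0].astype(int); print(u,v)
cv2.imwrite("pics/donez.png",cv2.resize(cv2.imread("pics/done.png")[v-60:v+60,u-80:u+80],None,fx=4,fy=4,interpolation=cv2.INTER_CUBIC))
E
```

```text
(array([ 0.36,  0.11, 48.13]), array([-5.77,  0.55,  0.01]), 27.6083)
609 [[-26.54  -9.53  49.58]
 [-20.97   0.17  50.8 ]
 [-15.28   9.4   52.01]] [ 0.02 -0.01 51.23]
tail end x (-30) [-30.81 -30.69 -30.08]
body top (32) 31.860132643419774
324 246
```

View pics/donez.png

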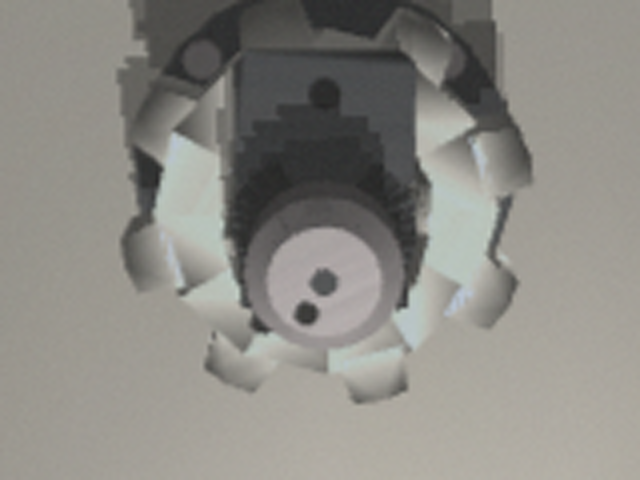

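The released clip sits in the groove: its top is at z = 50.8 mm (51 expected), its tail end at x = -30.5 mm, and it is flat to about 1°. The cog body top is at 31.9 mm (32 expected). Both are home, so I'm handing in.

```bash
python3 -c "
from plant import env
print(env.sign_off())"
```

```text
the job is handed in; nothing more can be done
None
```

The drive cog is fully home on the spindle shoulder and the clip is snapped into the groove. Both are released, and I handed the job in about 29 s into the 64 s limit. The hand-in call gave no verdict, but depth readings after release put both parts within about 1 mm of their seated positions.

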